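# Free the incense pedestal in its twist socket and hold the lock bolt drawn

## Task

I am about to twist the tall bronze incense pedestal out of its brass socket to empty the ash, so free it for me: wind the handwheel until the clamp slide has come away from the pedestal and sits fully back against its stop, then pull the spring bolt out by its upright knob until the outer edge of the bolt's block lies on the line engraved across its bed. Keep it there: the bolt springs back if let go, so finish with the knob still held at the line. Leave the pedestal standing in its socket, and leave everything else on the slate where it is.

Things in the scene. Friction and masses are not known exactly. Their poses are not given: they have to be found in the camera images.
- mount: brass pedestal mount fixed on the grey slate (slate top 20 mm above the work surface). Origin: centre of its round collar (106 mm across), on the slate; z up. The spring bolt lies along the mount's -x axis (roughly towards the robot); the clamp and handwheel lie in the direction 2.06 rad (118 degrees) anticlockwise from the mount's +x, seen from above.
- pedestal: tall bronze incense pedestal, 255 mm high, 1.8 kg, standing loose in the collar: foot 84 mm across and 26 mm high, stem 20 mm across with a knop 34 mm across, cup 66 mm across at the top. Origin: centre of its underside, 6 mm above the slate; z is its upright axis. Not to be touched.
- handwheel (a joint): turn of the handwheel in rad about its vertical shaft: 0 = clamp shoe up to the pedestal's foot, grows anticlockwise seen from above, 6.0 = clamp slide against the stop (it goes no further). It starts somewhere from 0 to 1.6. It stays where it is left; turning it takes about 1 to 2 N at the crank handle.
- wheel_hub (a point): centre of the handwheel's hub, top face, 94 mm above the work surface. The wheel lies flat: brass rim of 45 mm radius (bar 11 mm thick, its top 90 mm above the work surface), three spokes, on a bronze gear box 190 mm from the pedestal's axis.
- crank: the rosewood crank handle that stands upright on the wheel's rim, 45 mm from the wheel's axis, directly over one spoke; it spins freely on its own pin, so it can be gripped and carried round without turning the gripper. Round, 15 mm across and 44 mm tall. Origin: centre of its lower end, 90.5 mm above the work surface; top at 135 mm.
- clamp (a joint): travel of the clamp slide in m, outwards from the pedestal; geared to the wheel, 6 mm per rad of the wheel: 0 = cork-faced shoe up to the foot, 0.036 = slide fully back, its rear face on the stop. It starts somewhere from 0 to about 0.010.
- shoe: the clamp's brass sliding block with its cork-faced shoe, moved only by the handwheel, never pushed directly: block 28 mm long, 30 mm wide, top 51 mm above the work surface. Origin: on the slate, 69 mm from the block's middle towards the pedestal (over the mount's origin when the clamp joint is 0); x points outwards.
- clamp_back (a point): middle of the top rear edge of the clamp's sliding block (28 mm long, 30 mm wide, top 50 mm above the work surface): the edge that meets the stop.
- stop_face (a point): the place that point clamp_back reaches when the slide is on the stop: middle of the near face of the bronze stop bridge, 119 mm from the pedestal's axis, 50 mm above the work surface. The rack bar runs under the bridge to the gear box.
- bolt (a joint): how far the spring bolt is drawn, in m, along the mount's -x axis, away from the pedestal: 0 = home in the pedestal's foot, 0.030 = outer edge of its block on the line, 0.044 = end of the bed. A spring pulls it home with 3 N at 0 and 7.5 N at the line; let go, it shoots back.
- knob: the upright brass knob on the bolt's steel block, by which the bolt is drawn (knob and block are one body): round post 14 mm across and 42 mm tall with a ball 21 mm across on top. Origin: foot of the post, on the block's top, 44 mm above the work surface; ball's top at 102 mm. It stands 155 mm from the pedestal's axis when the bolt is home. It does not turn.
- bolt_edge (a point): middle of the top outer edge of the bolt's steel block (30 mm along the bolt, 26 mm wide, running between two rails): the edge to bring over the line.
- line (a point): middle of the dark line, 4 mm wide, engraved square across the bolt's bed and both its rails, 200 mm from the pedestal's axis along the mount's -x axis, 36 mm above the work surface (rail top).
- figurine: white jade seated figurine, base 50 x 64 mm, 90 mm high; bystander. Origin: centre of its underside.
- cup: white ceramic offering cup, 60 mm across, 55 mm high; bystander. Origin: centre of its underside.
- candle: brass candle holder with a short candle, 68 mm across, 87 mm high; bystander. Origin: centre of its underside.
- bowl: copper offering bowl with a dent, 112 mm across, 45 mm high; bystander. Origin: centre of its underside.
- mallet: rosewood mallet lying on its side, 212 mm long, head 38 mm across and 62 mm wide at its +x end; bystander. Origin: on the slate under the middle of its length.
- tongs: brass incense tongs lying flat, 190 mm long, 36 mm wide, 8 mm thick, long axis x; bystander. Origin: on the slate under the middle.
- case: closed wooden incense case, 214 x 50 x 36 mm, long axis x; bystander. Origin: centre of its underside.

How it is judged:
By the outcome, as a careful person would: the job done as asked, in the order asked, and still so for the second after the job is handed in, while the arm keeps its last pose, push and grip.
It also fails if it takes over 48 s, if anything falls off the work surface, if the arm or the gripper's body presses on something with over 40 N, if the wrist force passes 120 N, or if a joint passes its speed limit or range.

## Robot

A 6-joint arm with a two-finger parallel gripper is mounted at the origin on the work surface. World frame = base frame: x ahead of the robot, y to its left, z up, the work surface at z = 0. Lengths are in m, angles in rad, forces in N, time in s.
With the tool pointing down it reaches from about 0.3 to 0.875 m from the base axis. Payload 6.4 kg.
Tool frame: the origin (TCP) lies at the very end of the fingers, on their centre line; the grasp point (between the pads) lies 19 mm behind it; z points along the fingers, y is the line along which they close (so a half turn about z gives the same grasp; the last joint's range is limited). The gripper opens to 85 mm and grips with 20 to 120 N. Pads are 22 mm wide; open, the fingers measure 114 mm over their backs; the gripper's body (76 mm by 85 mm) begins 54 mm behind the grasp point. The pads swing forward as they close: fully open they stand 13 mm farther back than shut.
Start: joints at [0.988, 0.181, 1.607, -0, 1.354, -0.206], TCP at [0.212, 0.535, 0.231] pointing down, gripper open.
Joint ranges: [-2.99, 2.99], [-0.89, 2.07], [0.3, 2.58], [-1.14, 4.28], [0, 2.63], [-3.12, 3.12]. Speed limits (rad/s): [2.57, 2.57, 3.01, 3.14, 3.14, 3.14].

## Interface

Orientations are given as [roll, pitch, yaw] about the fixed x, y, z axes, in that order (R = Rz(yaw) Ry(pitch) Rx(roll)).
In Python, from plant import robot gives the robot as it stands. The module is installed in compiled form; this text tells all that it offers.
- The arm moves only by the tool servo_tool, never from a script. Its argument "rows" is a list of rows, each a list of 4 numbers: the shift along the tool's x, y, z each as a share of 30 mm, from -1 to 1, then the turn about the tool's z as a share of 0.15 rad, from -1 to 1. In form: [[x, y, z, yaw], ...]. A call has 1 to 12 rows; each row shifts and turns the commanded pose from where the row before left it, along the tool's axes as they then stand; what a row does not reach is not made up. A row lasts 1/8 s, in which the tool goes at most 62.5 mm and 10.7 degrees, less where a joint would pass 70% of its speed; a pose out of reach is approached as far as the arm can. A call with a number of a shift or a turn outside -1 to 1 is refused whole. A call with a gripper value outside its range is refused whole. "jaw" is the finger opening in mm, from 0 to 85.4, set as the call begins (left out, the last holds). The fingers move at their own pace and stop on an object; "squeeze" is the grip in N (left out, the last holds). Time passes only in rows, so rows that do not move let the fingers close. It gives the time, the measured TCP pose, the force and the opening at its end, in the units of the state.
- robot.get_state(): the state, without advancing time (a new reading comes with each control period).
- robot.capture(name): name is "scene" or "side" or "wrist"; returns a dict with "image" (384x512x3 uint8, red, green, blue), "fovy" (degrees; the focal length in pixels is half the picture's height over the tangent of half this angle, whatever the lens; pixels are square), "cx", "cy" (the principal point, pixels), "cam_to_world" (4x4, takes a point from camera to world coordinates). Camera axes: x right, y down, z forward; pixel columns grow to the right and rows downward; lengths in m; the calibration is good to about 2 mm. A picture is of the moment at which its call begins. There is no depth.
- robot.close_job(): hands the job in, once; it reports no verdict.
The state is a dict: "clock": time; "joint_pos": joint angles; "joint_vel": joint speeds; "effort": joint torques, N m; "ee_pos": TCP position; "ee_rot": TCP orientation; "ft_force": force on the tool from outside, world axes, zero at the start; "torque": the same for the moment, N m; "gripper_width": finger opening in m.
Only numpy, scipy, OpenCV 4.12 (cv2) and the standard library are available. Lean on these libraries where they do the work, as an engineer would, in place of code of your own. Each camera call takes 0.05 s, during which the arm holds its last target. There are 200 camera calls.

## Working session

There is one attempt and no reset: what is moved stays moved. The work goes in short steps, Python scripts to look and compute and a tool call to move; the robot and the scene stay as the last step left them, time stands still between calls to the robot, and variables do not carry over. Pictures are saved under pics/ and viewed, on a budget of 10 in all, crops included, one or two more only if the job needs it, and the job is handed in when it is done.

Besides the shell and the picture viewer there is one more tool, called in YAML: its name, and indented under it one key for each argument. servo_tool: Moves the arm, as the interface text tells. Its arguments: {"type":"object","properties":{"rows":{"type":"array","items":{"type":"array","items":{"type":"number","minimum":-1,"maximum":1}}},"jaw":{"type":"number"},"squeeze":{"type":"number"}},"required":["rows"]}

```bash
mkdir -p pics; cat > h.py <<'E'
import numpy as np,cv2,pickle
from plant import robot
def snap(cam,n):
    c=robot.capture(cam); pickle.dump(c,open(f'pics/{n}.pkl','wb')); cv2.imwrite(f'pics/{n}.png',c['image'][:,:,::-1]); return c
def load(n): return pickle.load(open(f'pics/{n}.pkl','rb'))
def ray(c,u,v):
    f=c['image'].shape[0]/2/np.tan(np.radians(c['fovy'])/2); T=c['cam_to_world']
    d=T[:3,:3]@np.array([(u-c['cx'])/f,(v-c['cy'])/f,1]); return T[:3,3],d
def at(c,u,v,z):
    o,d=ray(c,u,v); return o+d*(z-o[2])/d[2]
def proj(c,p):
    f=c['image'].shape[0]/2/np.tan(np.radians(c['fovy'])/2); T=c['cam_to_world']
    q=T[:3,:3].T@(np.array(p)-T[:3,3]); return c['cx']+f*q[0]/q[2],c['cy']+f*q[1]/q[2]
E
python3 - <<'E'
from h import *
for n in('scene','side','wrist'):
    c=snap(n,n+'0'); print(n,c['fovy'],c['cam_to_world'].round(3).tolist())
a=[cv2.imread(f'pics/{n}0.png') for n in('scene','side')]
s=robot.get_state(); print(s['clock'],s['ee_pos'],s['ee_rot'])
E
```

```text
scene 44.480328550888395 [[0.854, 0.44, -0.278, 0.845], [0.52, -0.727, 0.448, -0.48], [-0.004, -0.527, -0.85, 0.915], [0.0, 0.0, 0.0, 1.0]]
side 50.67329656229642 [[-0.978, -0.158, 0.138, 0.438], [-0.21, 0.743, -0.635, 0.559], [-0.002, -0.65, -0.76, 0.822], [0.0, 0.0, 0.0, 1.0]]
wrist 58.443816560990236 [[0.368, 0.888, 0.276, 0.14], [0.93, -0.351, -0.111, 0.563], [-0.002, 0.298, -0.955, 0.372], [0.0, 0.0, 0.0, 1.0]]
0.15 [0.21132816 0.53431297 0.23058271] [-3.14026293e+00 -2.82514503e-04  2.76475592e+00]
```

View pics/scene0.png

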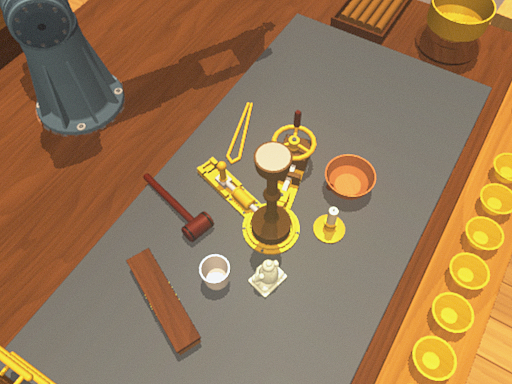

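View pics/side0.png

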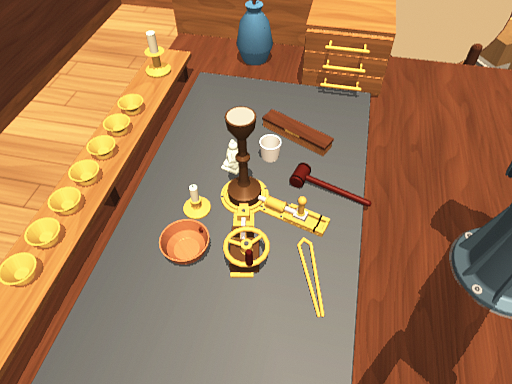

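The scene shows the pedestal at (272,190), knob near (222,168), wheel hub (294,140) and crank (297,118). In the side view the hub is at about (246,243), the crank (249,255) and the knob (302,203). I'll zoom in to get exact pixels.

```bash
python3 - <<'E'
from h import *
a=cv2.imread('pics/scene0.png')[100:260,180:340]; b=cv2.imread('pics/side0.png')[120:280,200:360]
o=np.hstack([cv2.resize(x,(400,400),interpolation=cv2.INTER_CUBIC) for x in(a,b)])
for k in range(0,800,50): cv2.line(o,(k,0),(k,4),(255,255,255),1)
for k in range(0,400,50): cv2.line(o,(0,k),(4,k),(255,255,255),1)
cv2.imwrite('pics/z0.png',o)
E
```

```text
(no output)
```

View pics/z0.png

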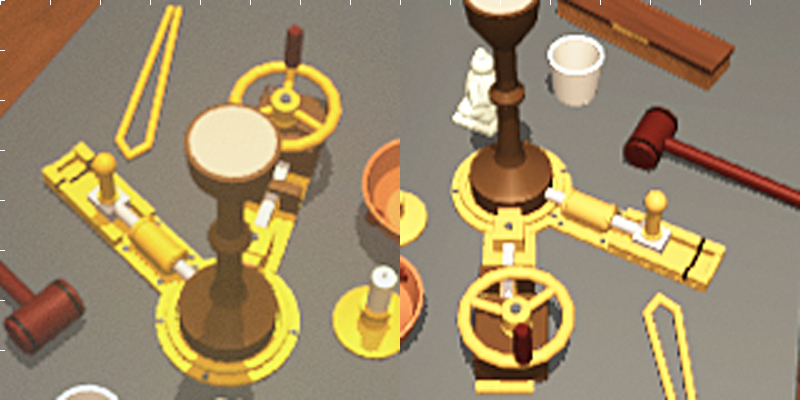

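```bash
python3 - <<'E'
from h import *
from scipy.optimize import least_squares
s,d=load('scene0'),load('side0')
S=lambda X,Y:(180+X/2.5,100+Y/2.5); D=lambda X,Y:(200+(X-400)/2.5,120+Y/2.5)
ob=[('ball',s,S(105,163)),('ball',d,D(656,200)),('hub',s,S(286,99)),('hub',d,D(516,310)),('ct',s,S(294,30)),('ct',d,D(523,329)),('cup',s,S(234,144)),('cup',d,(240,116)),('line',s,S(73,166)),('line',d,D(697,260))]
def P(q):
    x,y,t,w=q; R=lambda r,a,z:np.array([x+r*np.cos(t+a),y+r*np.sin(t+a),z])
    h=R(.19,2.06,.094)
    return dict(ball=R(.155,np.pi,.0915),hub=h,ct=np.r_[h[:2]+.045*np.array([np.cos(w),np.sin(w)]),.135],cup=np.array([x,y,.281]),line=R(.2,np.pi,.036))
f=lambda q:np.ravel([np.array(proj(c,P(q)[n]))-p for n,c,p in ob])
best=min((least_squares(f,[.65,0,t,w],loss='soft_l1') for t in np.arange(-3,3,1) for w in np.arange(-3,3,1.)),key=lambda r:r.cost)
print(best.x,best.cost)
for (n,_,_),e in zip(ob,f(best.x).reshape(-1,2)): print(n,e.round(2))
for k,v in P(best.x).items(): print(k,v.round(4))
st=robot.get_state(); print(st['ee_pos'],st['ee_rot'])
E
```

```text
[ 0.61758353 -0.07065227 -0.25603856  2.1075217 ] 11.537259440391196
ball [-1.95  1.04]
ball [0.19 0.81]
hub [2.06 0.21]
hub [-3.6  0.7]
ct [-0.61 -0.09]
ct [-0.45  0.28]
cup [-0.96 -2.11]
cup [0.21 1.04]
line [-0.34  2.25]
line [-0.51 -1.95]
ball [ 0.4676 -0.0314  0.0915]
hub [0.5737 0.1142 0.094 ]
ct [0.5507 0.1529 0.135 ]
cup [ 0.6176 -0.0707  0.281 ]
line [ 0.4241 -0.02    0.036 ]
[0.21132816 0.53431297 0.23058271] [-3.14026293e+00 -2.82514503e-04  2.76475592e+00]
```

```bash
cat >> h.py <<'E'
def tri(*o):
    A=np.zeros((3,3));b=np.zeros(3)
    for c,(u,v) in o:
        p,d=ray(c,u,v); d=d/np.linalg.norm(d); M=np.eye(3)-np.outer(d,d); A+=M;b+=M@p
    return np.linalg.solve(A,b)
def rows(target,yaw=None):
    s=robot.get_state(); y=s['ee_rot'][2]; d=np.array(target)-s['ee_pos']
    return (np.array([d@[np.cos(y),np.sin(y),0],d@[np.sin(y),-np.cos(y),0],-d[2]])/.03).round(2)
E
python3 - <<'E'
from h import *
s,d=load('scene0'),load('side0')
S=lambda X,Y:(180+X/2.5,100+Y/2.5); D=lambda X,Y:(200+(X-400)/2.5,120+Y/2.5)
for n,a,b in [('ball',S(105,163),D(656,200)),('hub',S(286,99),D(516,310)),('ct',S(294,30),D(523,329)),('cup',S(234,144),(240,116)),('line',S(73,166),D(697,260))]: print(n,tri((s,a),(d,b)).round(4))
print(rows([.550,.153,.2]))
E
```

```text
ball [ 0.4698 -0.0295  0.0955]
hub [0.5681 0.1117 0.0942]
ct [0.551  0.1527 0.1353]
cup [ 0.6199 -0.0737  0.2806]
line [ 0.4219 -0.0146  0.0364]
[-15.17  -7.66   1.02]
```

servo_tool:
  rows:
    - [-0.9,-0.45,0,0]
    - [-0.9,-0.45,0,0]
    - [-0.9,-0.45,0,0]
    - [-0.9,-0.45,0,0]
    - [-0.9,-0.45,0,0]
    - [-0.9,-0.45,0,0]
    - [-0.9,-0.45,0,0]
    - [-0.9,-0.45,0,0]
    - [-0.9,-0.45,0,0]
    - [-0.9,-0.45,0,0]
  jaw: 60

```text
clock: 1.4
ee_pos: [0.4133, 0.3089, 0.231]
ee_rot: [-3.141, -0.0, 2.765]
ft_force: [-0.1, -0.1, -0.1]
gripper_width: 0.0604
```

servo_tool:
  rows:
    - [-0.9,-0.45,0,0]
    - [-0.9,-0.45,0,0]
    - [-0.9,-0.45,0,0]
    - [-0.9,-0.45,0,0]
    - [-0.7,-0.45,0.5,0]
    - [0,0,0.5,0]
    - [0,0,0,0]

```text
clock: 2.28
ee_pos: [0.5064, 0.1998, 0.1994]
ee_rot: [-3.14, -0.004, 2.765]
ft_force: [-0.3, 0.2, 0.1]
gripper_width: 0.0602
```

```bash
python3 - <<'E'
from h import *
c=snap('wrist','w1'); cv2.imwrite('pics/w1b.png',cv2.resize(cv2.imread('pics/w1.png'),(800,600)))
s=robot.get_state(); print(s['ee_pos'],s['ee_rot'],s['ft_force'])
for n,p in [('ct',[.551,.1527,.135]),('hub',[.568,.1117,.094]),('cup',[.6199,-.0737,.281])]: print(n,np.array(proj(c,p))*1.5625)
E
```

```text
[0.50694484 0.20013641 0.20043354] [-3.14074251e+00 -2.06296861e-03  2.76533322e+00] [-0.50841663  0.00815133  0.41371063]
ct [337.26627338 453.43935375]
hub [288.19213746 459.99953655]
cup [-408.57249808 1254.75129134]
```

View pics/w1b.png

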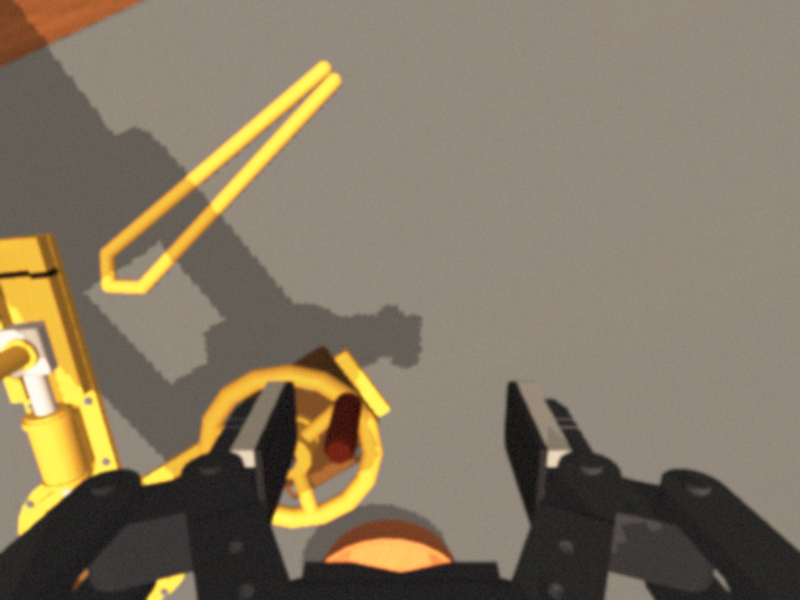

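servo_tool:
  rows:
    - [-0.97,-0.46,0,0]
    - [-0.97,-0.46,0,0]
    - [0,0,0.5,0]
    - [0,0,0.9,0]
    - [0,0,0.9,0]
    - [0,0,0.9,0]
    - [0,0,0.15,0]
    - [0,0,0,0]

```text
clock: 3.32
ee_pos: [0.5517, 0.1533, 0.1011]
ee_rot: [3.142, -0.0, 2.766]
ft_force: [-0.7, 0.1, 0.3]
gripper_width: 0.0601
```

```bash
python3 - <<'E'
from h import *
c=snap('wrist','w2'); cv2.imwrite('pics/w2b.png',cv2.resize(cv2.imread('pics/w2.png'),(640,480)))
s=robot.get_state(); print(s['ee_pos'],s['ee_rot'],s['ft_force'],s['clock'],rows([.551,.153,.1]))
E
```

```text
[0.55241592 0.15314225 0.10182163] [3.14088355e+00 1.20284083e-03 2.76549390e+00] [ 0.64260196 -0.02756253 -0.77038572] 3.375 [ 0.04 -0.02  0.06]
```

View pics/w2b.png

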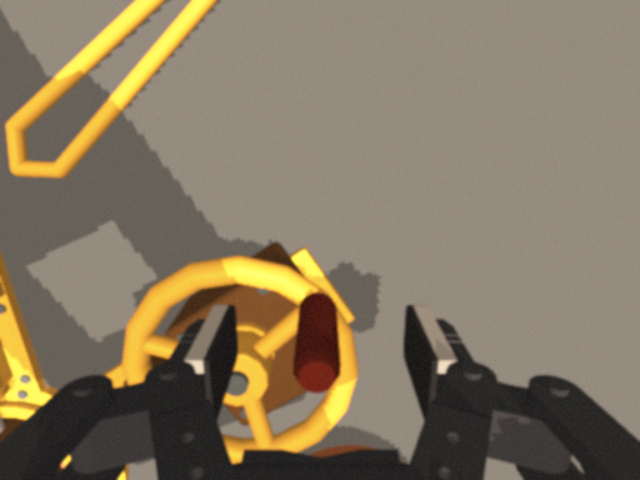

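The crank's top at (317,370) is centred between the pads, so I'll close on it.

servo_tool:
  rows:
    - [0,0,0,0]
    - [0,0,0,0]
    - [0,0,0,0]
    - [0,0,0,0]
    - [0,0,0,0]
  jaw: 0
  squeeze: 45

```text
clock: 4.0
ee_pos: [0.5526, 0.1523, 0.1016]
ee_rot: [3.141, 0.001, 2.765]
ft_force: [-0.8, -1.2, 6.2]
gripper_width: 0.0137
```

```bash
cat > circ.py <<'E'
from h import *
import sys
hub=np.array([float(sys.argv[1]),float(sys.argv[2])]); n=int(sys.argv[3]); st=float(sys.argv[4])
s=robot.get_state(); y=s['ee_rot'][2]; p=s['ee_pos'][:2]
a0=np.arctan2(*(p-hub)[::-1]); print('ang',a0,'r',np.linalg.norm(p-hub),s['ee_pos'],s['ft_force'],s['gripper_width'])
q=p; out=[]
for k in range(1,n+1):
    t=hub+.045*np.array([np.cos(a0+k*st),np.sin(a0+k*st)]); d=t-q; 
    r=np.array([d@[np.cos(y),np.sin(y)],d@[np.sin(y),-np.cos(y)]])/.03; r=r.round(2); out.append([r[0],r[1],0,0])
    q=q+.03*(r[0]*np.array([np.cos(y),np.sin(y)])+r[1]*np.array([np.sin(y),-np.cos(y)]))
print([[float(v) for v in r] for r in out])
E
python3 circ.py .568 .1117 12 .25
```

```text
ang 1.9320285689741257 r 0.043440246177024675 [0.55264703 0.1523367  0.10160169] [-0.8226237  -1.17798557  6.24846892] 0.013679185062026906
[[0.28, -0.25, 0.0, 0.0], [0.16, -0.33, 0.0, 0.0], [0.08, -0.37, 0.0, 0.0], [-0.02, -0.37, 0.0, 0.0], [-0.1, -0.36, 0.0, 0.0], [-0.2, -0.32, 0.0, 0.0], [-0.26, -0.26, 0.0, 0.0], [-0.33, -0.19, 0.0, 0.0], [-0.36, -0.1, 0.0, 0.0], [-0.37, -0.01, 0.0, 0.0], [-0.36, 0.08, 0.0, 0.0], [-0.34, 0.17, 0.0, 0.0]]
```

servo_tool:
  rows:
    - [0.28,-0.25,0,0]
    - [0.16,-0.33,0,0]
    - [0.08,-0.37,0,0]
    - [-0.02,-0.37,0,0]

```text
clock: 4.5
ee_pos: [0.5243, 0.1208, 0.1016]
ee_rot: [3.14, 0.003, 2.765]
ft_force: [6.1, 0.1, 2.5]
gripper_width: 0.0133
```

```bash
python3 circ.py .568 .1117 12 .25;python3 circ.py .571 .113 12 .25
```

```text
ang 2.936351885507489 r 0.044589394162455755 [0.52434645 0.12078745 0.10163804] [6.1200443  0.14686829 2.48850427] 0.013289660559579157
[[-0.1, -0.36, 0.0, 0.0], [-0.19, -0.32, 0.0, 0.0], [-0.27, -0.26, 0.0, 0.0], [-0.32, -0.19, 0.0, 0.0], [-0.36, -0.1, 0.0, 0.0], [-0.38, -0.01, 0.0, 0.0], [-0.36, 0.09, 0.0, 0.0], [-0.33, 0.17, 0.0, 0.0], [-0.28, 0.24, 0.0, 0.0], [-0.21, 0.31, 0.0, 0.0], [-0.13, 0.36, 0.0, 0.0], [-0.03, 0.37, 0.0, 0.0]]
ang 2.976196738607957 r 0.04729902754087414 [0.52434645 0.12078745 0.10163804] [6.1200443  0.14686829 2.48850427] 0.013289660559579157
[[-0.2, -0.34, 0.0, 0.0], [-0.21, -0.31, 0.0, 0.0], [-0.27, -0.25, 0.0, 0.0], [-0.33, -0.17, 0.0, 0.0], [-0.37, -0.09, 0.0, 0.0], [-0.37, 0.01, 0.0, 0.0], [-0.36, 0.09, 0.0, 0.0], [-0.33, 0.19, 0.0, 0.0], [-0.27, 0.26, 0.0, 0.0], [-0.19, 0.32, 0.0, 0.0], [-0.12, 0.35, 0.0, 0.0], [-0.02, 0.38, 0.0, 0.0]]
```

servo_tool:
  rows:
    - [-0.15,-0.35,0,0]
    - [-0.2,-0.31,0,0]
    - [-0.27,-0.25,0,0]
    - [-0.33,-0.18,0,0]
    - [-0.36,-0.1,0,0]
    - [-0.37,0,0,0]

```text
clock: 5.25
ee_pos: [0.5563, 0.0669, 0.1016]
ee_rot: [-3.137, -0.001, 2.765]
ft_force: [-3.4, -7.7, 10.0]
gripper_width: 0.0134
```

```bash
python3 circ.py .57 .113 12 .25;python3 circ.py .5695 .112 12 .25
```

```text
ang -1.8598126763638994 r 0.048119664908904056 [0.55628544 0.06687611 0.10157253] [-3.36961265 -7.68068843  9.98581717] 0.013420232335088456
[[-0.36, 0.18, 0.0, 0.0], [-0.33, 0.17, 0.0, 0.0], [-0.28, 0.24, 0.0, 0.0], [-0.22, 0.31, 0.0, 0.0], [-0.13, 0.35, 0.0, 0.0], [-0.04, 0.37, 0.0, 0.0], [0.05, 0.37, 0.0, 0.0], [0.15, 0.35, 0.0, 0.0], [0.22, 0.3, 0.0, 0.0], [0.29, 0.23, 0.0, 0.0], [0.34, 0.16, 0.0, 0.0], [0.37, 0.07, 0.0, 0.0]]
ang -1.855681298933854 r 0.047019036731491 [0.55628544 0.06687611 0.10157253] [-3.36961265 -7.68068843  9.98581717] 0.013420232335088456
[[-0.36, 0.15, 0.0, 0.0], [-0.33, 0.17, 0.0, 0.0], [-0.29, 0.24, 0.0, 0.0], [-0.21, 0.31, 0.0, 0.0], [-0.13, 0.35, 0.0, 0.0], [-0.04, 0.37, 0.0, 0.0], [0.06, 0.37, 0.0, 0.0], [0.14, 0.35, 0.0, 0.0], [0.23, 0.3, 0.0, 0.0], [0.29, 0.23, 0.0, 0.0], [0.34, 0.15, 0.0, 0.0], [0.37, 0.07, 0.0, 0.0]]
```

```bash
python3 circ.py .5685 .110 12 .25
```

```text
ang -1.8468102181975472 r 0.04482036527719816 [0.55628544 0.06687611 0.10157253] [-3.36961265 -7.68068843  9.98581717] 0.013420232335088456
[[-0.37, 0.08, 0.0, 0.0], [-0.33, 0.17, 0.0, 0.0], [-0.28, 0.25, 0.0, 0.0], [-0.21, 0.31, 0.0, 0.0], [-0.12, 0.35, 0.0, 0.0], [-0.04, 0.37, 0.0, 0.0], [0.06, 0.37, 0.0, 0.0], [0.15, 0.34, 0.0, 0.0], [0.22, 0.3, 0.0, 0.0], [0.3, 0.23, 0.0, 0.0], [0.34, 0.15, 0.0, 0.0], [0.37, 0.07, 0.0, 0.0]]
```

servo_tool:
  rows:
    - [-0.37,0.06,-0.03,0]
    - [-0.33,0.17,-0.03,0]
    - [-0.28,0.25,0,0]
    - [-0.21,0.31,0,0]
    - [-0.12,0.35,0,0]
    - [-0.04,0.37,0,0]
    - [0.06,0.37,0,0]

```text
clock: 6.12
ee_pos: [0.6132, 0.1084, 0.1017]
ee_rot: [-3.141, -0.002, 2.765]
ft_force: [-0.9, -1.8, -0.9]
gripper_width: 0.0136
```

```bash
python3 circ.py .5685 .110 8 .25; python3 - <<'E'
from h import *
snap('wrist','w3');snap('side','s3')
b=cv2.resize(cv2.imread('pics/s3.png')[170:290,200:310],(440,480),interpolation=cv2.INTER_CUBIC)
a=cv2.resize(cv2.imread('pics/w3.png')[200:384,0:200],(360,480*360//360)[:2],interpolation=cv2.INTER_CUBIC)
cv2.imwrite('pics/m3.png',np.hstack([b,a]))
E
```

```text
ang -0.035667797522916024 r 0.044713692196019485 [0.61318525 0.1084055  0.10173791] [-0.92715889 -1.77116678 -0.89715068] 0.013608005053363991
[[0.16, 0.34, 0.0, 0.0], [0.24, 0.28, 0.0, 0.0], [0.31, 0.21, 0.0, 0.0], [0.35, 0.13, 0.0, 0.0], [0.38, 0.04, 0.0, 0.0], [0.37, -0.05, 0.0, 0.0], [0.34, -0.15, 0.0, 0.0], [0.3, -0.22, 0.0, 0.0]]
```

View pics/m3.png

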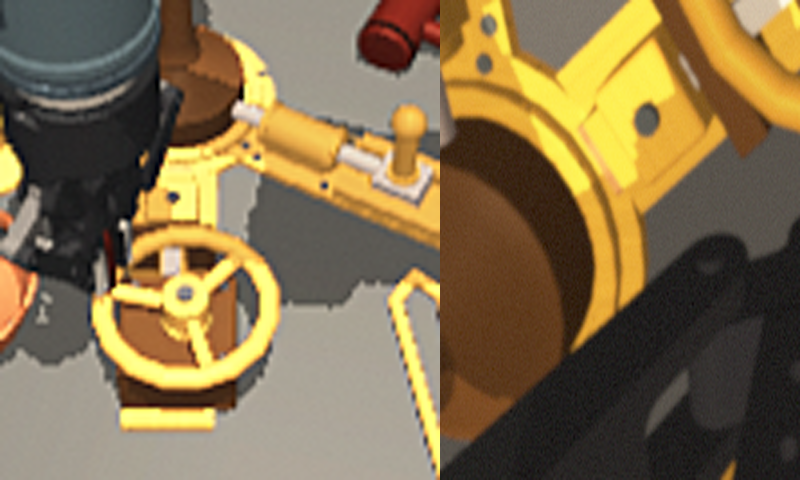

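The slide is nearly at the bridge; only a thin sliver of rack is visible, at about (690,70). I'll continue in small steps and watch the force.

servo_tool:
  rows:
    - [0.16,0.34,0,0]
    - [0.24,0.28,0,0]

```text
clock: 6.48
ee_pos: [0.6086, 0.13, 0.1018]
ee_rot: [-3.141, -0.002, 2.765]
ft_force: [-1.0, -2.4, -5.4]
gripper_width: 0.0135
```

```bash
python3 circ.py .5685 .110 8 .15
```

```text
ang 0.46328914784079805 r 0.044787006287768334 [0.60856589 0.130015   0.10179481] [-0.96377327 -2.42426143 -5.37153649] 0.013476454807693881
[[0.17, 0.14, 0.0, 0.0], [0.2, 0.11, 0.0, 0.0], [0.21, 0.08, 0.0, 0.0], [0.22, 0.05, 0.0, 0.0], [0.23, 0.01, 0.0, 0.0], [0.22, -0.02, 0.0, 0.0], [0.22, -0.06, 0.0, 0.0], [0.2, -0.08, 0.0, 0.0]]
```

servo_tool:
  rows:
    - [0.17,0.14,0,0]
    - [0.2,0.11,0,0]

```text
clock: 6.72
ee_pos: [0.601, 0.1408, 0.1018]
ee_rot: [-3.141, -0.001, 2.765]
ft_force: [-0.3, -2.1, -8.3]
gripper_width: 0.0134
```

```bash
python3 circ.py .5685 .110 8 .15; python3 - <<'E'
from h import *
snap('wrist','w4')
cv2.imwrite('pics/m4.png',cv2.resize(cv2.imread('pics/w4.png')[150:384,0:300],(769,600),interpolation=cv2.INTER_CUBIC))
E
```

```text
ang 0.759013574688878 r 0.04482438982219588 [0.60102078 0.14084842 0.10181572] [-0.267115   -2.1426666  -8.34410602] 0.013435561315955257
[[0.21, 0.08, 0.0, 0.0], [0.22, 0.05, 0.0, 0.0], [0.22, 0.01, 0.0, 0.0], [0.23, -0.02, 0.0, 0.0], [0.21, -0.05, 0.0, 0.0], [0.21, -0.08, 0.0, 0.0], [0.2, -0.12, 0.0, 0.0], [0.17, -0.14, 0.0, 0.0]]
```

View pics/m4.png

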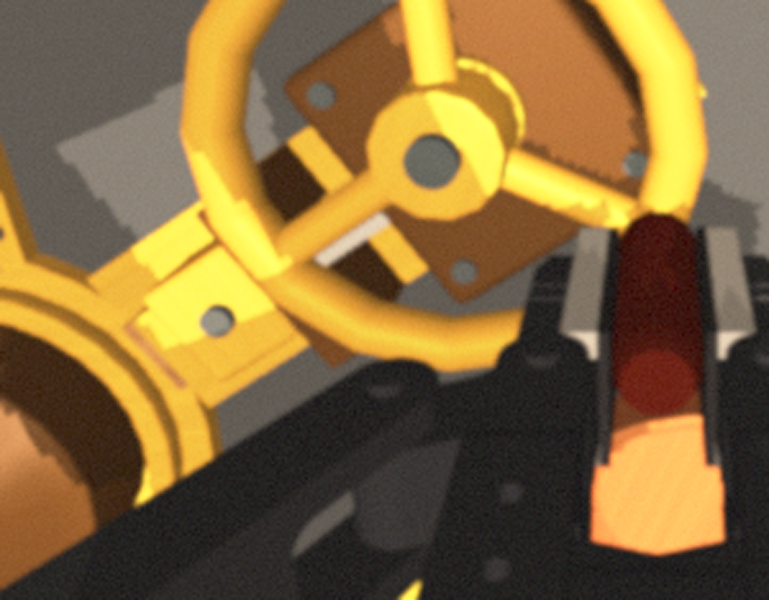

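The slide's rear edge is hidden under the rim. The tangential force is still only about 2 N, so it isn't on the stop yet.

servo_tool:
  rows:
    - [0.21,0.08,0,0]
    - [0.22,0.05,0,0]

```text
clock: 7.02
ee_pos: [0.5908, 0.149, 0.1019]
ee_rot: [-3.141, -0.001, 2.765]
ft_force: [0.5, -0.6, -12.4]
gripper_width: 0.0135
```

```bash
python3 circ.py .5685 .110 8 .15
```

```text
ang 1.052006273951563 r 0.04490680652339037 [0.59076613 0.14899796 0.10189717] [  0.50449692  -0.62084727 -12.38569857] 0.013536707791433346
[[0.22, 0.02, 0.0, 0.0], [0.23, -0.02, 0.0, 0.0], [0.22, -0.05, 0.0, 0.0], [0.21, -0.09, 0.0, 0.0], [0.19, -0.11, 0.0, 0.0], [0.17, -0.14, 0.0, 0.0], [0.15, -0.17, 0.0, 0.0], [0.13, -0.19, 0.0, 0.0]]
```

servo_tool:
  rows:
    - [0.22,0.02,0.04,0]
    - [0.23,-0.02,0.02,0]

```text
clock: 7.28
ee_pos: [0.5794, 0.1537, 0.1017]
ee_rot: [3.141, 0.002, 2.765]
ft_force: [0.2, -2.8, -3.2]
gripper_width: 0.0133
```

```bash
python3 circ.py .5685 .110 8 .15
```

```text
ang 1.3265917968927647 r 0.04505445388856998 [0.57939347 0.15371769 0.10173356] [ 0.22103046 -2.80649834 -3.17623868] 0.01334587189027829
[[0.22, -0.05, 0.0, 0.0], [0.21, -0.08, 0.0, 0.0], [0.2, -0.11, 0.0, 0.0], [0.17, -0.13, 0.0, 0.0], [0.16, -0.17, 0.0, 0.0], [0.13, -0.18, 0.0, 0.0], [0.1, -0.2, 0.0, 0.0], [0.07, -0.21, 0.0, 0.0]]
```

servo_tool:
  rows:
    - [0.22,-0.05,0,0]
    - [0.21,-0.08,0,0]
    - [0,0,0,0]

```text
clock: 7.65
ee_pos: [0.5702, 0.155, 0.102]
ee_rot: [3.136, 0.011, 2.764]
ft_force: [18.5, 1.3, -17.9]
gripper_width: 0.0138
```

```bash
python3 circ.py .5685 .110 8 .15
```

```text
ang 1.5332938012962842 r 0.04499231604824429 [0.57018693 0.15496068 0.10196554] [ 18.49281177   1.26013865 -17.92909231] 0.013753815774437513
[[0.21, -0.09, 0.0, 0.0], [0.19, -0.12, 0.0, 0.0], [0.17, -0.15, 0.0, 0.0], [0.14, -0.17, 0.0, 0.0], [0.12, -0.19, 0.0, 0.0], [0.09, -0.21, 0.0, 0.0], [0.06, -0.21, 0.0, 0.0], [0.02, -0.23, 0.0, 0.0]]
```

The tangential force jumped to 18.5 N, so the slide is on the stop, after about 5.9 rad of winding. I'll release, lift and move over the knob.

servo_tool:
  rows:
    - [0,0,0,0]
    - [0,0,0,0]
    - [0,0,0,0]
    - [0,0,-0.6,0]
    - [0,0,-0.9,0]
    - [0,0,-0.9,0]
    - [0,0,-0.9,0]
    - [0.12,-0.9,0,0]
    - [0.12,-0.9,0,0]
    - [0.12,-0.9,0,0]
  jaw: 55

```text
clock: 8.9
ee_pos: [0.5256, 0.083, 0.2014]
ee_rot: [3.141, 0.002, 2.765]
ft_force: [0.5, 0.0, 0.9]
gripper_width: 0.055
```

servo_tool:
  rows:
    - [0.12,-0.9,0,0]
    - [0.12,-0.9,0,0]
    - [0.12,-0.9,0,0]
    - [0.12,-0.9,0,0]
    - [0,-0.6,0,-0.67]
    - [0,0,0,0]

```text
clock: 9.65
ee_pos: [0.4661, -0.0292, 0.2012]
ee_rot: [-3.142, 0.002, 2.863]
ft_force: [1.2, 0.4, -0.1]
gripper_width: 0.0549
```

```bash
python3 - <<'E'
from h import *
c=snap('wrist','w5');s=snap('scene','sc5');d=snap('side','sd5')
st=robot.get_state(); print(st['ee_pos'],st['ee_rot'],st['ft_force'],st['clock'])
print(np.array(proj(c,[.4698,-.0295,.0915]))*(400/512),np.array(proj(c,[.422,-.0146,.036]))*(400/512), rows([.469,-.03,.05]))
z=lambda n,x,y,w:cv2.resize(cv2.imread(f'pics/{n}.png')[y:y+w,x:x+w],(300,300),interpolation=cv2.INTER_CUBIC)
b=np.zeros((300,400,3),np.uint8)
o=np.vstack([cv2.resize(cv2.imread('pics/w5.png'),(400,300)),np.hstack([b[:,:50],z('sc5',250,140,80),b[:,:50]])])
o=np.hstack([o,np.vstack([z('sd5',190,180,100),z('sd5',280,160,70)])])
cv2.imwrite('pics/m5.png',o)
E
```

```text
[ 0.46636101 -0.02790008  0.20049432] [3.14127878e+00 1.02034070e-03 2.86392748e+00] [ 0.73961856 -0.05421456 -0.92580345] 9.8
[200.12262382 151.18391742] [201.17781947  93.79553549] [-0.1  -0.04  5.02]
```

View pics/m5.png

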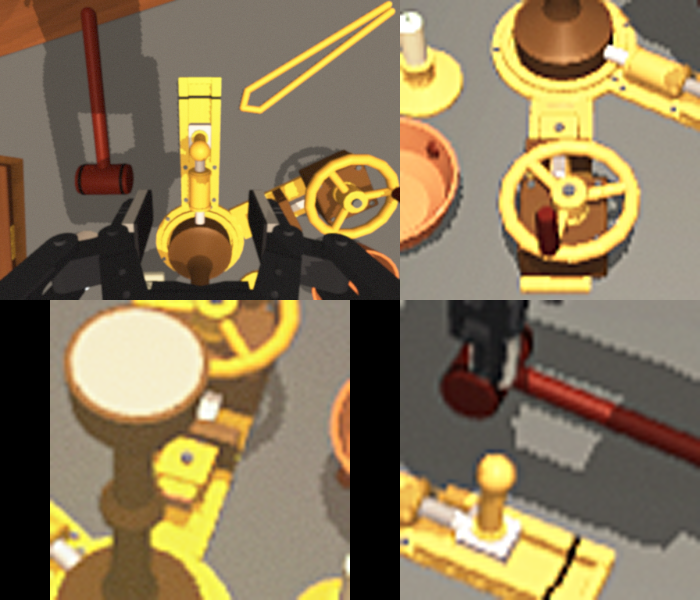

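The ball sits at (200,151), centred between the fingers, and the bed is aligned with the tool. The mallet head at (132,180) is near the left finger, so I'll check that clearance and zoom in on the clamp gap numerically.

```bash
python3 - <<'E'
from h import *
c=load('w5'); k=512/400; y=2.8639
tx=np.array([np.cos(y),np.sin(y)]);ty=np.array([np.sin(y),-np.cos(y)])
for n,u,v,z in [('malletR',132,180,.04),('malletTop',131,165,.045),('bedL',180,95,.036),('bedR',221,95,.036),('lineL',180,95,.036),('lineR',221,97,.036),('lower bed L',183,200,.03),('ball',200,151,.0915)]:
    p=at(c,u*k,v*k,z); d=p[:2]-[.469,-.03]; print(n,p.round(4),'tool xy',(d@tx).round(4),(d@ty).round(4))
a=cv2.resize(cv2.imread('pics/w5.png')[215:295,310:420],(660,480),interpolation=cv2.INTER_CUBIC); cv2.imwrite('pics/m6.png',a)
E
```

```text
malletR [ 0.4985 -0.1247  0.04  ] tool xy -0.0543 -0.083
malletTop [ 0.4782 -0.1172  0.045 ] tool xy -0.0327 -0.0813
bedL [ 0.4167 -0.0379  0.036 ] tool xy 0.0481 -0.022
bedR [0.4294 0.0065 0.036 ] tool xy 0.0481 0.0243
lineL [ 0.4167 -0.0379  0.036 ] tool xy 0.0481 -0.022
lineR [0.4316 0.006  0.036 ] tool xy 0.0458 0.0243
lower bed L [ 0.5468 -0.0747  0.03  ] tool xy -0.0871 -0.0216
ball [ 0.4696 -0.0296  0.0915] tool xy -0.0004 0.0006
```

View pics/m6.png

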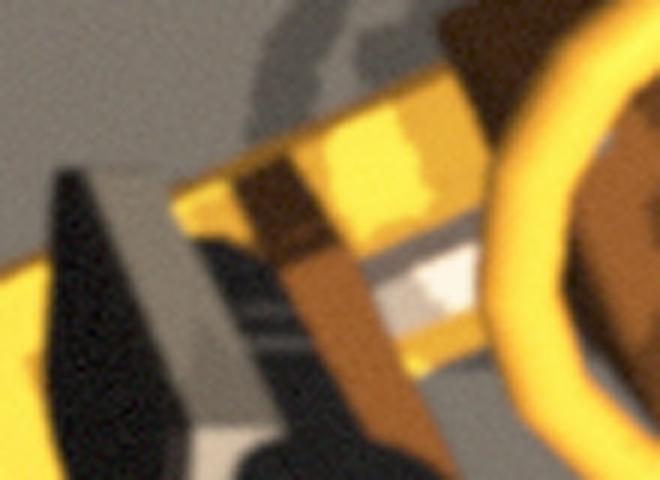

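The mallet is clear: 81 mm away against a finger half-span of no more than 57 mm. Descending on the knob and closing.

servo_tool:
  rows:
    - [-0.1,-0.04,0.8,0]
    - [0,0,0.9,0]
    - [0,0,0.9,0]
    - [0,0,0.9,0]
    - [0,0,0.9,0]
    - [0,0,0.6,0]
    - [0,0,0,0]

```text
clock: 10.68
ee_pos: [0.4675, -0.0292, 0.0486]
ee_rot: [3.141, -0.003, 2.866]
ft_force: [-0.1, 0.2, -0.5]
gripper_width: 0.0547
```

servo_tool:
  rows:
    - [0,0,0,0]
    - [0,0,0,0]
    - [0,0,0,0]
    - [0,0,0,0]
    - [0,0,0,0]
  jaw: 0
  squeeze: 80

```text
clock: 11.3
ee_pos: [0.4693, -0.0307, 0.051]
ee_rot: [-3.141, 0.002, 2.865]
ft_force: [-1.2, -1.2, 6.8]
gripper_width: 0.0153
```

servo_tool:
  rows:
    - [0.25,0,0,0]
    - [0.25,0,0,0]
    - [0.25,0,0,0]
    - [0.2,0,0,0]
    - [0,0,0,0]
    - [0,0,0,0]

```text
clock: 12.05
ee_pos: [0.443, -0.0232, 0.051]
ee_rot: [-3.141, 0.005, 2.865]
ft_force: [6.9, -2.4, 3.4]
gripper_width: 0.0154
```

```bash
python3 - <<'E'
from h import *
c=snap('wrist','w7');s=snap('scene','sc7');d=snap('side','sd7')
st=robot.get_state(); print(st['ee_pos'],st['ee_rot'],st['ft_force'],st['gripper_width'],st['clock'])
z=lambda n,x,y,w,h,W,H:cv2.resize(cv2.imread(f'pics/{n}.png')[y:y+h,x:x+w],(W,H),interpolation=cv2.INTER_CUBIC)
print(proj(c,[.422,-.0146,.036]))
o=np.vstack([z('w7',156,0,200,150,800,600)[:300] if 0 else z('w7',106,30,300,225,400,300),z('sc7',190,150,80,60,400,300)])
o=np.hstack([o,np.vstack([z('sd7',270,180,80,60,400,300),z('w7',196,80,120,90,400,300)])])
cv2.imwrite('pics/m7.png',o)
E
```

```text
[ 0.44300702 -0.02318124  0.05096844] [-3.14152026  0.00513571  2.86497909] [ 6.43312946 -1.34212107  3.28900239] 0.01523829879001819 12.2
(np.float64(259.95875182175786), np.float64(201.95076567728077))
```

View pics/m7.png

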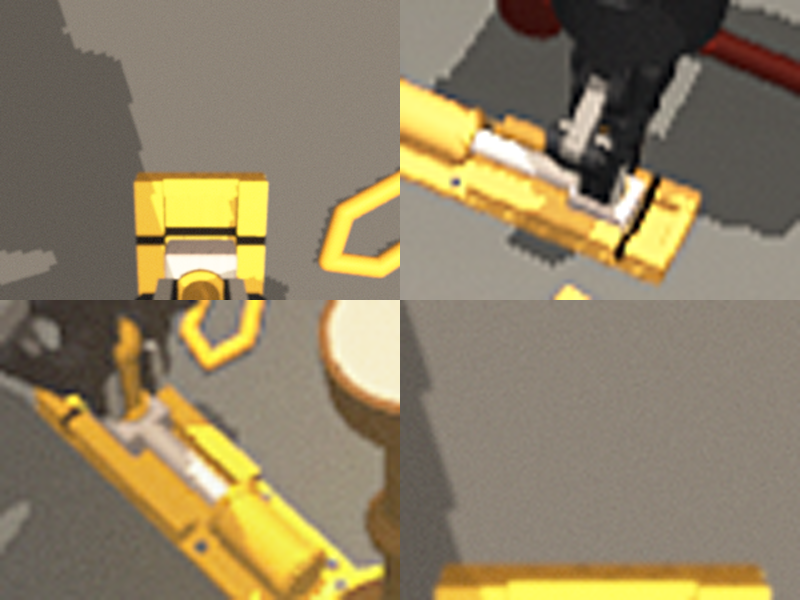

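```bash
cat > edge.py <<'E'
from h import *
import sys
c=load(sys.argv[1]); g=cv2.cvtColor(c['image'],cv2.COLOR_RGB2GRAY).astype(int); yaw=2.865
tx=np.array([np.cos(yaw),np.sin(yaw)])
print('rail L',g[200:232,212:222].mean(1).round().astype(int)); print('rail R',g[200:232,290:300].mean(1).round().astype(int)); print('block',g[200:232,236:244].mean(1).round().astype(int)); print('block2',g[200:232,268:276].mean(1).round().astype(int))
def pos(u,v,z): return at(c,u,v,z)[:2]@tx
for v in np.arange(206,226,1.): print(v,'line z36',(1e3*pos(255,v,.036)).round(2),'edge z44',(1e3*pos(255,v,.044)).round(2))
E
python3 edge.py w7
```

```text
rail L [196 197 197 196 194 181 139  81  37  25  25  27  50  98 154 188 196 196
 196 196 196 195 196 196 196 196 194 195 195 196 195 195]
rail R [234 234 234 234 234 229 199 118  52  36  37  38  55 118 199 230 234 234
 233 233 233 233 233 233 233 233 233 233 233 233 233 233]
block [142  59  38  38  39  56 115 186 214 195 149 129 130 133 132 133 134 136
 136 144 181 228 246 250 252 252 252 252 252 252 252 252]
block2 [150  70  40  38  39  57 115 188 216 197 155 135 134 136 136 136 137 139
 138 146 182 228 246 251 252 252 252 252 253 252 253 253]
206.0 line z36 -412.03 edge z44 -409.1
207.0 line z36 -412.55 edge z44 -409.59
208.0 line z36 -413.06 edge z44 -410.08
209.0 line z36 -413.58 edge z44 -410.58
210.0 line z36 -414.1 edge z44 -411.07
211.0 line z36 -414.62 edge z44 -411.56
212.0 line z36 -415.14 edge z44 -412.06
213.0 line z36 -415.67 edge z44 -412.55
214.0 line z36 -416.19 edge z44 -413.05
215.0 line z36 -416.71 edge z44 -413.55
216.0 line z36 -417.24 edge z44 -414.05
217.0 line z36 -417.77 edge z44 -414.55
218.0 line z36 -418.29 edge z44 -415.05
219.0 line z36 -418.82 edge z44 -415.55
220.0 line z36 -419.35 edge z44 -416.05
221.0 line z36 -419.88 edge z44 -416.55
222.0 line z36 -420.41 edge z44 -417.06
223.0 line z36 -420.94 edge z44 -417.56
224.0 line z36 -421.48 edge z44 -418.07
225.0 line z36 -422.01 edge z44 -418.58
```

The line centre on the rails is at row 210.0 and the block's top outer edge at row 220.3, so 2.1 mm is left to draw.

servo_tool:
  rows:
    - [0.075,0,0,0]
    - [0,0,0,0]
    - [0,0,0,0]
    - [0,0,0,0]

```text
clock: 12.7
ee_pos: [0.4409, -0.0226, 0.051]
ee_rot: [-3.142, 0.005, 2.865]
ft_force: [7.0, -2.3, 3.8]
gripper_width: 0.0151
```

```bash
python3 - <<'E'
from h import *
c=snap('wrist','w8');snap('scene','sc8');snap('side','sd8')
st=robot.get_state(); print(st['ee_pos'],st['ft_force'],st['gripper_width'],st['clock'])
z=lambda n,x,y,w,h,W,H:cv2.resize(cv2.imread(f'pics/{n}.png')[y:y+h,x:x+w],(W,H),interpolation=cv2.INTER_CUBIC)
o=np.vstack([np.hstack([z('w8',196,180,120,90,400,300),z('sd8',190,170,160,120,400,300)]),np.hstack([z('sc8',190,120,160,120,400,300),z('sc8',255,160,60,45,400,300)])])
cv2.imwrite('pics/m8.png',o)
E
python3 edge.py w8
```

```text
[ 0.44097251 -0.02258327  0.05099417] [ 7.09587704 -2.60631916  3.57465865] 0.015165999932324346 12.85
rail L [199 198 199 198 198 199 199 200 197 182 142  82  36  24  23  30  48 100
 157 190 198 197 197 197 197 198 197 198 197 197 198 198]
rail R [235 235 234 234 235 234 235 235 235 230 201 119  54  36  37  38  56 120
 201 231 234 234 234 234 234 234 234 234 234 234 234 234]
block [234 234 231 208 129  55  37  46  69 100 123 130 132 134 136 138 138 140
 139 148 186 230 247 251 252 253 253 253 253 253 253 253]
block2 [234 234 233 219 144  60  37  42  63  98 127 136 138 138 139 138 141 139
 140 148 184 230 247 251 253 253 253 253 253 253 253 253]
206.0 line z36 -409.95 edge z44 -407.02
207.0 line z36 -410.46 edge z44 -407.51
208.0 line z36 -410.98 edge z44 -408.0
209.0 line z36 -411.5 edge z44 -408.49
210.0 line z36 -412.02 edge z44 -408.99
211.0 line z36 -412.54 edge z44 -409.48
212.0 line z36 -413.06 edge z44 -409.97
213.0 line z36 -413.58 edge z44 -410.47
214.0 line z36 -414.11 edge z44 -410.97
215.0 line z36 -414.63 edge z44 -411.46
216.0 line z36 -415.16 edge z44 -411.96
217.0 line z36 -415.68 edge z44 -412.46
218.0 line z36 -416.21 edge z44 -412.96
219.0 line z36 -416.74 edge z44 -413.46
220.0 line z36 -417.27 edge z44 -413.97
221.0 line z36 -417.8 edge z44 -414.47
222.0 line z36 -418.33 edge z44 -414.97
223.0 line z36 -418.86 edge z44 -415.48
224.0 line z36 -419.4 edge z44 -415.99
225.0 line z36 -419.93 edge z44 -416.49
```

View pics/m8.png

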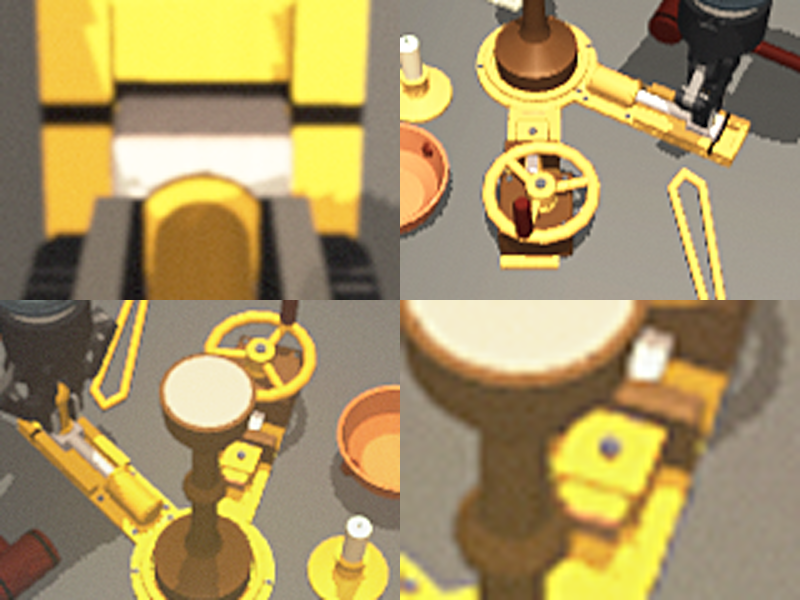

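The line centre (row 214.0) and the block edge (row 220.3) now both map to −414.1 mm. The clamp block is up against the brown bridge, and the pedestal is standing. Handing in with the knob held.

```bash
python3 - <<'E'
from plant import robot
print(robot.close_job())
E
```

```text
the job is handed in; nothing more can be done
None
```

The pedestal is free to twist out: the clamp slide is back on its stop and the spring bolt is held at the line. I handed the job in at about 12.9 s on the robot's clock.

- **Clamp:** I carried the crank about 5.9 rad anticlockwise, until the force along its path rose from about 2 N to 18.5 N. In the last scene picture the sliding block touches the stop bridge. Two earlier wrist close-ups meant to show that gap were blocked by the wheel rim and a finger.
- **Bolt:** I gripped the knob and drew it out until the block's outer edge was on the line. In the wrist picture the edge and the line's centre agree to about 0.1 mm; the calibration itself is only good to about 2 mm. The tool moved about 29.5 mm, against a nominal 30 mm. The knob is still held, with an 80 N grip set and about 7.5 N of spring pull on the tool.
- **Everything else:** the pedestal is standing in its socket, and nothing else looked moved in the last pictures. I judged the other objects by eye and did not measure them. The case, cup and figurine were outside the last pictures I viewed.

No check failed. The highest wrist force I read was about 26 N.

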